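Cull the chipped spacer, then lift the carrier and hold it level

ROBOT

A 6-joint arm with a two-finger parallel gripper is mounted at the origin on a cart in front of the work surface, level with it; the furniture and walls round the work are solid. World frame = base frame: x ahead of the robot, y to its left, z up, the work surface at z = 0. Lengths are in mm, angles in rad, forces in N, time in s.
With the tool pointing down it reaches from about 300 to 750 mm from the base axis. Payload 8.5 kg.
Tool frame: the origin (TCP) lies at the very end of the fingers, on their centre line; the grasp point (between the pads) lies 19 mm behind it; x points along the fingers, y is the direction in which the jaws open and shut, and the axes are right-handed (so a half turn about x gives the same grasp; the last joint's range is limited). The gripper opens to 88 mm and grips with 3 to 60 N. Pads are 18 mm wide; open, the fingers measure 123 mm over their backs; the gripper's body (75 mm by 187 mm) begins 45 mm behind the grasp point.
Start: joints at [0.976, 0.381, 1.297, -0, 1.464, -0.215], TCP at [203.894, 510.791, 238.748] pointing down, gripper open.
Joint ranges: [-3.11, 3.11], [-0.89, 2.33], [0.22, 2.48], [-1.42, 4.56], [0.17, 2.85], [-2.88, 2.88]. Speed limits (rad/s): [2.39, 2.39, 3.14, 3.14, 3.14, 3.14].

INTERFACE

Orientations are given as a 3x3 rotation matrix whose columns are the frame's x, y, z axes.
In Python, from station import * gives the robot as it stands.
- The arm moves only by the tool carry_out, never from a script. Its argument "steps" is a list of rows, each an object with "linear": the shift along the tool's x, y, z in mm, a list of three; "roll": the turn about the tool's x in degrees. A call has exactly 10 rows; each row is the pose to reach, as a shift and turn from the pose measured when the call began, along the tool's axes at that moment; what a row does not reach only later rows make up. A row lasts 1/12 s, in which the tool goes at most 41.7 mm and 7.16 degrees, less where a joint would pass 70% of its speed; a pose out of reach is approached as far as the arm can. A call with a gripper value outside its range is refused whole. "jaw" is the finger opening in mm, from 0 to 88.1, set as the call begins (left out, the last holds). The fingers move at their own pace and stop on an object; "newtons" is the grip in N (left out, the last holds). Time passes only in rows, so rows that repeat a pose let the fingers close, or fill a call up. It gives the time, the measured TCP pose, the force and the opening at its end, in the units of the state.
- observe(): the state, without advancing time (a new reading comes with each control period).
- capture(name): name is "scene" or "top"; returns a dict with "pixels" (420x560x3 uint8, blue, green, red), "z_map" (420x560 float32, mm along the optical axis (not along the pixel's ray), 0 where there is no reading), "intrinsics" (3x3 intrinsics, pixels), "T" (4x4, takes a point from camera to world coordinates). Camera axes: x right, y up, looking along -z (the intrinsics and any distortion apply to the point x, -y, -z); pixel columns grow to the right and rows downward; lengths in mm; the calibration is good to about 2 mm. A picture is of the moment at which its call begins.
- job_done(): hands the job in, once; it reports no verdict.
Trained networks look in a picture, given as the dict that the camera call returned (one of the last four; its "shot" number tells which), for a name from the list of things; names that differ only in an ending like _2 or _b are one class to them, and where a whole thing is asked for, a point or a joint stands for the part that bears it (a point fixed in the world has none). Each returns a list of dicts, best first, with "score" (0 to 1); they miss things now and then, are a little off and sometimes report something else, mostly with a low value. They report only what shows in the picture. A call takes as long as a camera call.
- trace(thing, picture): "region" (420x560 bool, what is visible of it) and "box" ([centre column, centre row, width, height] in pixels, round what is visible of it).
The state is a dict: "time": time; "joints": joint angles; "joint_velocities": joint speeds; "joint_efforts": joint torques, N m; "tcp_pos": TCP position; "ee_rot": TCP orientation; "contact_force": force on the tool from outside, world axes, zero at the start; "moment": the same for the moment, N m; "grip_width": finger opening in mm.
Only numpy, scipy, OpenCV 4.12 (cv2) and the standard library are available. Lean on these libraries where they do the work, as an engineer would, in place of code of your own. Each camera call takes 0.05 s, during which the arm holds its last target. There are 200 camera calls.

TASK

One of the four spacer blocks standing in the wooden carrier has a top corner broken away: take it out and put it in the open scrap box, while the carrier stays standing on the bench. Then take the carrier by its upright handle board, lift it about 15 cm clear of the bench with the three sound blocks still standing in it, and finish while holding it there, level and still; do not set it down. Do not push the other things on the bench about.

Things in the scene. Friction and masses are not known exactly. Their poses are not given: they have to be found in the camera images.
- carrier: loose plywood carrier, a flat tray 280 mm long (its x axis) by 130 mm wide (y), floor 8 mm thick, with a rim 14 mm high and 6 mm thick; about 0.3 kg empty. An upright handle board 18 mm thick (x) stands across its middle: 110 mm wide (y) up to 46 mm height, above that 70 mm wide up to 120 mm height. Origin: centre of its underside, z up; it stands on the bench.
- carrier_grip (a point): middle of the upper part of the carrier's handle board, 100 mm above the carrier's underside (20 mm below the board's top edge) and straight above its centre; grip the 18 mm thickness along the carrier's x. Axes as the carrier's.
- chipped_block: the odd one of four loose light-wood spacer blocks standing on the carrier's floor: 30 mm (its x) by 36 mm (its y) by 60 mm high, with the top corner on its +y side broken off in a slope that begins 2 mm short of the middle of the top face and runs down to 34 mm height at the +y face. The two flat sides 30 mm apart (facing +x and -x) are whole below 34 mm height; grip across x, about 30 mm above its foot. Origin: centre of its underside, z up. 35 g.
- chipped_mid (a point): point on the chipped block's centre line, 30 mm above its underside; axes as the block's.
- block_a: sound light-wood spacer block, 30 mm (its x) by 36 mm (its y) by 60 mm high, standing loose on the carrier's floor. Origin: centre of its underside, z up. 42 g. The four blocks (this, two like it and the chipped one) stand two each side of the handle board, about 95 mm from it along the carrier's x and about 30 mm either side of the carrier's middle line, square to the carrier within 9 degrees; which is where changes.
- block_b: sound light-wood spacer block, 30 mm (its x) by 36 mm (its y) by 60 mm high, standing loose on the carrier's floor. Origin: centre of its underside, z up. 42 g. The four blocks (this, two like it and the chipped one) stand two each side of the handle board, about 95 mm from it along the carrier's x and about 30 mm either side of the carrier's middle line, square to the carrier within 9 degrees; which is where changes.
- block_c: sound light-wood spacer block, 30 mm (its x) by 36 mm (its y) by 60 mm high, standing loose on the carrier's floor. Origin: centre of its underside, z up. 42 g. The four blocks (this, two like it and the chipped one) stand two each side of the handle board, about 95 mm from it along the carrier's x and about 30 mm either side of the carrier's middle line, square to the carrier within 9 degrees; which is where changes.
- scrap_box: open plywood scrap box, fixed to the bench, empty: outside 130 mm (its x) by 170 mm (its y) by 50 mm high, walls 8 mm, floor 8 mm thick. Origin: centre of its underside, z up. It stands in front of the bundle of boards.
- ply_bundle: fixed taped bundle of plywood strips standing on edge on the bench, 600 mm long (its y) by about 90 mm (x) by 98 mm high, an obstacle. Origin: middle of its underside.
- masking_roll: bystander: loose roll of masking tape lying flat, 96 mm across, 24 mm high. Origin: centre of its underside.
- sanding_block: bystander: loose cork sanding block, 63 x 113 x 34 mm. Origin: centre of its underside.
- block_plane: bystander: loose metal block plane with a wooden knob, 150 x 42 x 51 mm, long along its x. Origin: middle of its underside.

How it is judged:
By the outcome, as a careful person would: the job done as asked, in the order asked, and still so for the second after the job is handed in, while the arm keeps its last pose, push and grip.
It also fails if it takes over 58 s, if anything falls off the work surface, if the arm or the gripper's body presses on something with over 40 N, if the wrist force passes 120 N, or if a joint passes its speed limit or range.

## Working session

There is one attempt and no reset: what is moved stays moved. The work goes in short steps, Python scripts to look and compute and a tool call to move; the robot and the scene stay as the last step left them, time stands still between calls to the robot, and variables do not carry over. Pictures are saved under pics/ and viewed, about 8 in all and at most 12, crops included, and the job is handed in when it is done.

Besides the shell and the picture viewer there is one more tool, called after "Request:" by a JSON object that holds its "api" and its "payload", one argument or row to a line. carry_out: Moves the arm, as the interface text tells. Its arguments: {"type":"object","properties":{"steps":{"type":"array","items":{"type":"object","properties":{"linear":{"type":"array","items":{"type":"number"}},"roll":{"type":"number"}}}},"jaw":{"type":"number"},"newtons":{"type":"number"}},"required":["steps"]}

```bash
mkdir -p pics; ls; cat > h.py <<'E'
from station import *
import numpy as np, cv2
def pts(c):
    z=c["z_map"].astype(float);K=np.array(c["intrinsics"]);T=np.array(c["T"])
    v,u=np.mgrid[0:420,0:560]
    X=(u-K[0,2])/K[0,0]*z;Y=(v-K[1,2])/K[1,1]*z
    P=np.stack([X,-Y,-z,np.ones_like(z)],-1)@T.T
    P=P[...,:3];P[z==0]=np.nan
    return P
E
python3 - <<'E'
from h import *
for n in["top","scene"]:
    c=capture(n);cv2.imwrite(f"pics/{n}0.png",c["pixels"]);P=pts(c)
    print(n,np.round(c["T"],2).tolist(),np.round(c["intrinsics"],1).tolist())
    for t in["carrier","carrier_grip","chipped_block","block_a","scrap_box","ply_bundle","masking_roll","sanding_block","block_plane"]:
        for d in trace(t,c)[:5]:
            p=P[d["region"]];p=p[~np.isnan(p[:,0])]
            print(t,round(d["score"],2),np.round(d["box"]),np.round(np.nanmedian(p,0)) if len(p) else None, np.round(np.percentile(p,98,axis=0)) if len(p) else None)
s=observe();print(s)
E
```

```text
pics
top [[0.01, 0.99, -0.13, 444.19], [-1.0, 0.02, 0.03, 0.37], [0.04, 0.13, 0.99, 955.54], [0.0, 0.0, 0.0, 1.0]] [[411.5, 0.0, 285.5], [0.0, 411.5, 205.6], [0.0, 0.0, 1.0]]
carrier 0.77 [197. 221.  63. 129.] [524. 173.   9.] [668. 241. 120.]
carrier_grip 0.91 [198. 218.  64. 127.] [525. 173.   9.] [669. 240. 120.]
chipped_block 0.85 [204. 173.  21.  18.] [626. 148.  61.] [643. 169.  71.]
block_a 0.8 [178. 262.  22.  12.] [438. 192.  68.] [453. 213.  71.]
block_a 0.78 [207. 260.  23.  17.] [445. 136.  68.] [462. 165.  71.]
block_a 0.75 [176. 175.  22.  16.] [619. 213.  67.] [639. 234.  71.]
scrap_box 0.87 [379. 298.  93.  77.] [ 363. -248.    9.] [ 442. -151.   52.]
masking_roll 0.96 [286. 278.  44.  41.] [409. -34.  24.] [454.  12.  27.]
sanding_block 0.97 [289. 133.  51.  46.] [734. -33.  34.] [779.  20.  37.]
block_plane 0.64 [338. 156.  34.  65.] [ 682. -153.   30.] [ 753. -125.   51.]
scene [[0.55, 0.33, -0.77, -417.48], [-0.83, 0.23, -0.5, -651.49], [0.01, 0.92, 0.4, 617.7], [0.0, 0.0, 0.0, 1.0]] [[448.1, 0.0, 276.3], [0.0, 448.1, 211.7], [0.0, 0.0, 1.0]]
carrier 0.82 [214. 22
[... 964 characters left out ...]
       1.46359413e+00, -2.15309390e-01]), 'joint_velocities': array([ 0.00069532,  0.0003766 ,  0.00029345, -0.00043032,  0.00115445,
       -0.00039609]), 'joint_efforts': array([-4.36045593e-04, -4.37814367e+01, -2.24729508e+01,  7.14377384e-02,
        3.14945646e-02,  2.46447189e-05]), 'tcp_pos': array([203.88078034, 510.79471507, 238.73641452]), 'ee_rot': array([[-2.34157659e-05,  3.70704660e-01,  9.28750803e-01],
       [-1.87959288e-05,  9.28750803e-01, -3.70704661e-01],
       [-1.00000000e+00, -2.61370676e-05, -1.47796730e-05]]), 'contact_force': array([-0.28209074, -0.07392979, -0.02709126]), 'moment': array([-0.00612993, -0.00745334, -0.0230062 ]), 'grip_width': 88.24526263060056}
```

```bash
python3 - <<'E'
from h import *
a=cv2.imread("pics/top0.png");b=cv2.imread("pics/scene0.png")
cv2.imwrite("pics/v1.png",np.hstack([cv2.resize(a[145:295,155:245],None,fx=4,fy=4,interpolation=2),cv2.resize(b[185:265,165:270],None,fx=4,fy=4,interpolation=2,dst=None) if 0 else cv2.resize(b[185:335,165:270],None,fx=4,fy=4,interpolation=2)])[:600,:800])
cv2.imwrite("pics/v2.png",a)
c=capture("top");P=pts(c)
def rect(m,name):
    q=P[m][:,:2].astype(np.float32);r=cv2.minAreaRect(q);print(name,np.round(r[0],1),np.round(r[1],1),round(r[2],1),"n",len(q),"zmed",np.round(np.median(P[m][:,2]),1));return r
X,Y,Z=P[...,0],P[...,1],P[...,2]
near=(X>360)&(X<700)&(Y>90)&(Y<270)
rect(near&(Z>112)&(Z<128),"handle top")
rect(near&(Z>5)&(Z<20),"tray")
rect(near&(Z>11)&(Z<18),"rim")
for t in["chipped_block","block_a"]:
    for d in trace(t,c)[:3]:
        m=d["region"]
        rect(m&(Z>62)&(Z<75),t+" top")
        if t[0]=="c":
            rect(m&(Z>30),"ch all"); q=P[m]; ok=q[:,2]>30
            for i in range(0,ok.sum(),8): print(np.round(q[ok][i]),end=" ")
            print()
box=(X>280)&(X<460)&(Y<-120)&(Y>-340)
rect(box&(Z>44)&(Z<56),"boxrim")
rect((Z>85)&(Z<110)&(Y<0),"ply")
E
```

```text
handle top [533.1 175.4] [18.1 68.9] 5.5 n 308 zmed 119.7
tray [533.2 186.5] [327.2 166.6] 4.0 n 5083 zmed 8.8
rim [533.4 176.3] [280.1 130.8] 6.0 n 1148 zmed 13.6
chipped_block top [630.  145.6] [29.2 20.7] 1.1 n 130 zmed 67.7
ch all [629.5 152.7] [29.5 35.8] 2.9 n 258 zmed 62.9
[644. 151.  69.] [642. 154.  67.] [642. 136.  71.] [640. 145.  67.] [640. 162.  58.] [638. 142.  68.] [638. 162.  54.] [635. 142.  69.] [636. 162.  56.] [633. 142.  68.] [634. 165.  51.] [631. 144.  69.] [632. 167.  49.] [629. 144.  68.] [631. 167.  47.] [626. 146.  69.] [629. 171.  42.] [625. 147.  65.] [627. 170.  42.] [621. 147.  72.] [629. 136.  35.] [620. 150.  68.] [623. 135.  53.] [618. 153.  65.] [618. 135.  68.] [616. 155.  63.] [616. 138.  64.] [615. 159.  56.] [616. 141.  57.] [615. 161.  45.] [615. 143.  46.] [614. 160.  37.] [616. 138.  32.] 
block_a top [438.4 197.6] [29.5 36.6] 3.4 n 246 zmed 68.2
block_a top [444.5 138.8] [29.9 35.5] 13.7 n 239 zmed 68.1
block_a top [623.6 216.5] [30.7 34.3] 2.4 n 221 zmed 68.1
boxrim [ 385.4 -250.8] [169.8 174.6] 68.3 n 1011 zmed 49.5
ply [ 506.2 -268.6] [568.8  88.9] 77.0 n 9942 zmed 92.5
```

View pics/v1.png

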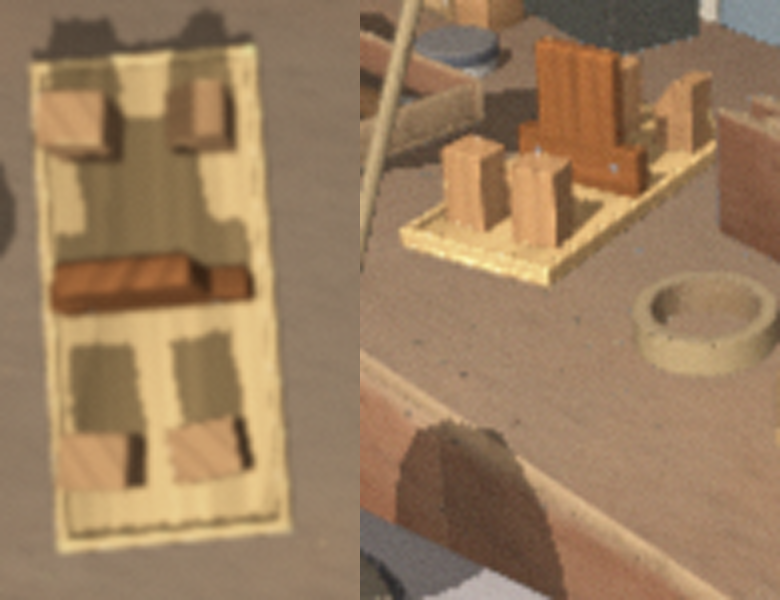

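View pics/v2.png

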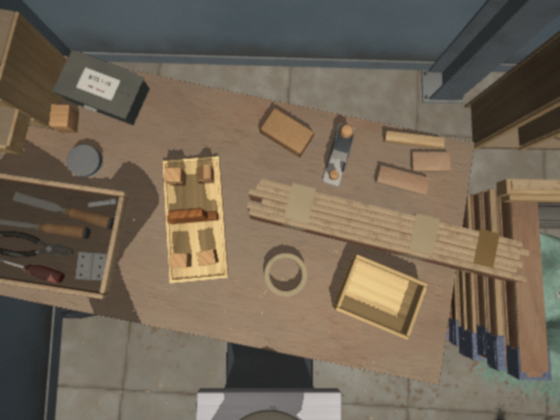

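```bash
cat >> h.py <<'E'
def plan(x,y,z,yaw):
    s=observe();R=s["ee_rot"];d=R.T@(np.array([x,y,z])-s["tcp_pos"])
    cur=np.degrees(np.arctan2(R[1,1],R[0,1]));r=(cur-yaw+90)%180-90
    print("t",round(s["time"],2),"lin",np.round(d,1),"roll",round(r,2),"cur",np.round(s["tcp_pos"],1),round(cur,2),"j6",round(s["joints"][5],2),"F",np.round(s["contact_force"],1),"w",round(s["grip_width"],1))
E
python3 - <<'E'
from h import *
plan(629.5,152.7,200,92.5)
E
```

```text
t 1.15 lin [  38.7 -174.8  528. ] roll -24.26 cur [203.9 510.8 238.7] 68.24 j6 -0.22 F [ 0.6  0.2 -0.2] w 87.9
```

Request:
{"api": "carry_out", "payload": {
  "steps": [
    {"linear": [3.5, -13, 39], "roll": -2.4},
    {"linear": [7, -26, 78], "roll": -4.8},
    {"linear": [10, -39, 117], "roll": -7.2},
    {"linear": [13, -52, 156], "roll": -9.6},
    {"linear": [16, -65, 195], "roll": -12},
    {"linear": [19, -78, 234], "roll": -14.4},
    {"linear": [22, -91, 273], "roll": -16.8},
    {"linear": [25, -104, 312], "roll": -19.2},
    {"linear": [28, -115, 350], "roll": -22},
    {"linear": [32, -128, 389], "roll": -24.3}
  ]
}}

```text
time: 1.98
tcp_pos: [519.1, 246.3, 206.9]
ee_rot: [[0.001, -0.047, 0.999], [0.0, 0.999, 0.047], [-1.0, 0.0, 0.001]]
contact_force: [0.4, 0.9, 0.2]
grip_width: 88.1
```

```bash
python3 - <<'E'
from h import *
plan(629.5,152.7,200,92.5)
E
```

```text
t 1.98 lin [  6.9 -98.6 105.9] roll 0.17 cur [519.1 246.3 206.9] 92.67 j6 -1.38 F [0.4 0.9 0.2] w 88.1
```

Request:
{"api": "carry_out", "payload": {
  "steps": [
    {"linear": [1, -20, 21], "roll": 0},
    {"linear": [2, -40, 42], "roll": 0},
    {"linear": [4, -60, 64], "roll": 0},
    {"linear": [6, -80, 86], "roll": 0},
    {"linear": [7, -98.6, 106], "roll": 0},
    {"linear": [7, -98.6, 106], "roll": 0},
    {"linear": [7, -98.6, 106], "roll": 0},
    {"linear": [7, -98.6, 106], "roll": 0},
    {"linear": [7, -98.6, 106], "roll": 0},
    {"linear": [7, -98.6, 106], "roll": 0}
  ]
}}

```text
time: 2.82
tcp_pos: [628.9, 153.7, 200.3]
ee_rot: [[0.001, -0.048, 0.999], [0.0, 0.999, 0.048], [-1.0, 0.0, 0.001]]
contact_force: [0.4, 0.5, 0.0]
grip_width: 88.1
```

```bash
python3 - <<'E'
from h import *
plan(629.5,152.7,200,92.5)
a=capture("scene");b=capture("top")
cv2.imwrite("pics/v3.png",np.hstack([cv2.resize(a["pixels"][60:300,130:330],None,fx=2,fy=2.5),cv2.resize(b["pixels"][40:340,100:300],None,fx=2,fy=2)]))
for c in (a,b):
    P=pts(c);Z=P[...,2]
    for lo in(205,225,245,265,285,305,330,360):
        m=(abs(P[...,0]-629)<200)&(abs(P[...,1]-152)<200)&(Z>lo)&(Z<lo+20)
        if m.sum()>3: q=P[m];print(lo,m.sum(),np.round(np.percentile(q,[2,98],axis=0)[:,:2]))
E
```

```text
t 2.82 lin [ 0.3 -1.   0.5] roll 0.25 cur [628.9 153.7 200.3] 92.75 j6 -1.56 F [0.4 0.5 0. ] w 88.1
205 94 [[614.  96.]
 [640. 212.]]
225 102 [[613.  92.]
 [639. 213.]]
245 78 [[604.  72.]
 [644. 229.]]
265 347 [[589.  67.]
 [659. 234.]]
285 360 [[588.  60.]
 [655. 239.]]
305 339 [[594.  63.]
 [660. 243.]]
330 157 [[592. 112.]
 [652. 168.]]
360 164 [[590. 118.]
 [641. 173.]]
205 4 [[617. 205.]
 [617. 210.]]
265 288 [[592.  68.]
 [612. 233.]]
285 551 [[592.  60.]
 [663. 227.]]
305 1159 [[597.  60.]
 [665. 228.]]
330 4 [[596. 142.]
 [596. 165.]]
360 53 [[593. 138.]
 [599. 168.]]
```

View pics/v3.png

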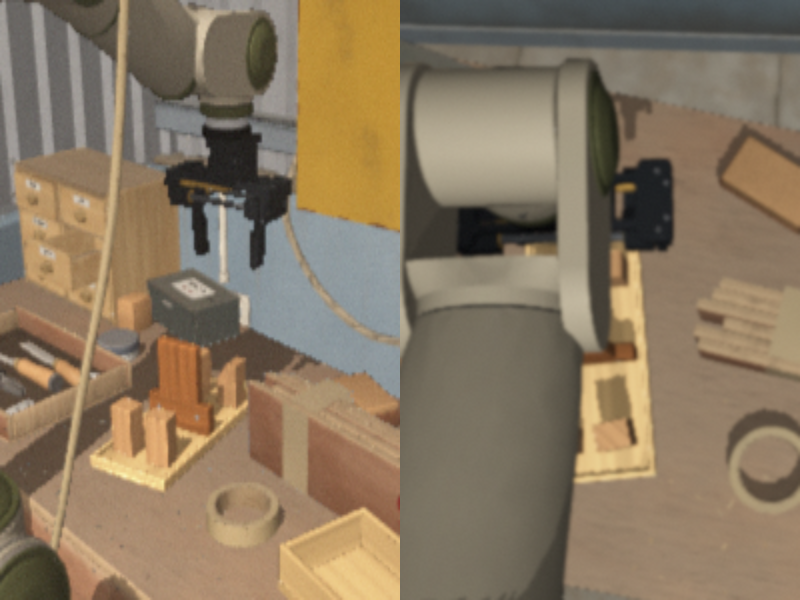

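```bash
python3 - <<'E'
from h import *
c=capture("scene");P=pts(c);Z=P[...,2]
c2=capture("top");P2=pts(c2)
for P in(P,P2):
    Z=P[...,2]
    for x0 in range(540,680,10):
        m=(P[...,0]>=x0)&(P[...,0]<x0+10)&(P[...,1]<110)&(P[...,1]>-20)&(Z>70)&(Z<110)
        if m.sum(): print(x0,m.sum(),np.round(np.sort(P[m][:,1])[-4:],1))
    print()
E
```

```text
540 9 [ 5.5 37.9 41.5 45.3]
550 24 [19.7 20.9 23.8 31.8]
560 29 [20.9 22.6 25.7 29. ]
570 44 [48.8 49.8 50.4 52.7]
580 24 [40.  43.3 45.3 49.6]
590 18 [28.  30.2 32.1 35.3]
600 10 [15.3 16.6 20.9 23.7]
610 3 [14.8 21.5 28.6]

540 140 [47.  47.7 50.  52.3]
550 163 [51.8 51.9 52.  52. ]
560 88 [20.5 22.5 47.8 50. ]
570 140 [48.3 49.1 50.2 50.7]
580 159 [48.2 48.2 48.5 50.4]
590 111 [33.7 33.8 46.3 48.4]
600 88 [27.6 29.5 31.7 31.8]
610 8 [21.4 23.5 23.6 25.7]
```

Request:
{"api": "carry_out", "payload": {
  "jaw": 45,
  "newtons": 15,
  "steps": [
    {"linear": [30, -1, 0.5], "roll": 0},
    {"linear": [60, -1, 0.5], "roll": 0},
    {"linear": [90, -1, 0.5], "roll": 0},
    {"linear": [105, -1, 0.5], "roll": 0},
    {"linear": [110, -1, 0.5], "roll": 0},
    {"linear": [115, -1, 0.5], "roll": 0},
    {"linear": [115, -1, 0.5], "roll": 0},
    {"linear": [115, -1, 0.5], "roll": 0},
    {"linear": [115, -1, 0.5], "roll": 0},
    {"linear": [115, -1, 0.5], "roll": 0}
  ]
}}

```text
time: 3.85
tcp_pos: [630.4, 152.2, 86.2]
ee_rot: [[0.003, -0.047, 0.999], [0.0, 0.999, 0.047], [-1.0, 0.0, 0.003]]
contact_force: [0.1, 0.3, -1.2]
grip_width: 45.1
```

```bash
python3 - <<'E'
from h import *
plan(629.5,152.7,18,92.5)
a=capture("scene")
cv2.imwrite("pics/v4.png",cv2.resize(a["pixels"][150:270,165:305],None,fx=5,fy=5,interpolation=2))
E
```

```text
t 3.85 lin [68.2  0.5 -1. ] roll 0.21 cur [630.4 152.2  86.2] 92.71 j6 -1.56 F [ 0.1  0.3 -1.2] w 45.1
```

View pics/v4.png

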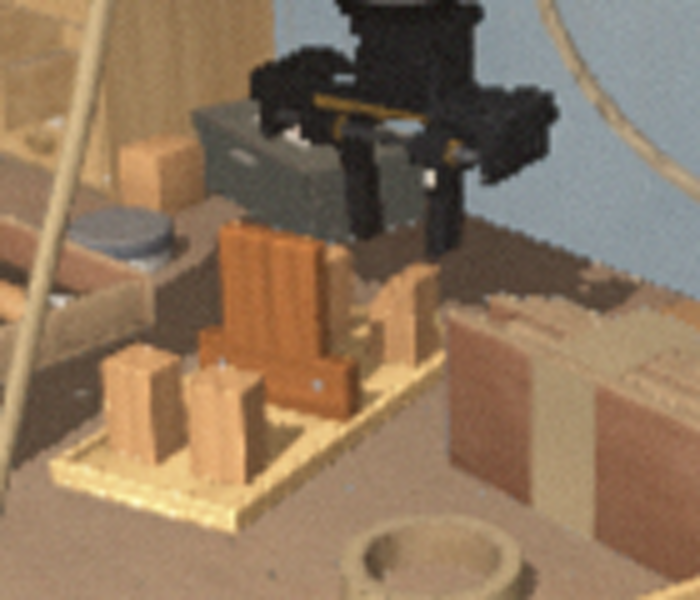

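The jaws hang straight above the chipped block (crop ≈ 405,310), with fingers on either side of it. I'm going down.

Request:
{"api": "carry_out", "payload": {
  "steps": [
    {"linear": [10, 0.5, -1], "roll": 0.2},
    {"linear": [20, 0.5, -1], "roll": 0.2},
    {"linear": [30, 0.5, -1], "roll": 0.2},
    {"linear": [40, 0.5, -1], "roll": 0.2},
    {"linear": [50, 0.5, -1], "roll": 0.2},
    {"linear": [57, 0.5, -1], "roll": 0.2},
    {"linear": [63, 0.5, -1], "roll": 0.2},
    {"linear": [68, 0.5, -1], "roll": 0.2},
    {"linear": [68, 0.5, -1], "roll": 0.2},
    {"linear": [68, 0.5, -1], "roll": 0.2}
  ]
}}

```text
time: 4.73
tcp_pos: [629.5, 152.7, 18.0]
ee_rot: [[0.002, -0.044, 0.999], [0.0, 0.999, 0.044], [-1.0, 0.0, 0.002]]
contact_force: [0.2, 0.2, -0.1]
grip_width: 45.2
```

Request:
{"api": "carry_out", "payload": {
  "jaw": 30,
  "newtons": 15,
  "steps": [
    {"linear": [0, 0, 0], "roll": 0},
    {"linear": [0, 0, 0], "roll": 0},
    {"linear": [0, 0, 0], "roll": 0},
    {"linear": [0, 0, 0], "roll": 0},
    {"linear": [0, 0, 0], "roll": 0},
    {"linear": [0, 0, 0], "roll": 0},
    {"linear": [0, 0, 0], "roll": 0},
    {"linear": [0, 0, 0], "roll": 0},
    {"linear": [-2, 0, 0], "roll": 0},
    {"linear": [-4, 0, 0], "roll": 0}
  ]
}}

```text
time: 5.57
tcp_pos: [629.1, 152.7, 21.7]
ee_rot: [[0.001, -0.044, 0.999], [0.0, 0.999, 0.044], [-1.0, 0.0, 0.001]]
contact_force: [0.4, 1.0, -0.4]
grip_width: 35.6
```

Request:
{"api": "carry_out", "payload": {
  "steps": [
    {"linear": [-8, 0, 0], "roll": 0},
    {"linear": [-20, 0, 0], "roll": 0},
    {"linear": [-35, 0, 0], "roll": 0},
    {"linear": [-55, 0, 0], "roll": 0},
    {"linear": [-75, 0, 0], "roll": 0},
    {"linear": [-95, 0, 0], "roll": 0},
    {"linear": [-115, 0, 0], "roll": 0},
    {"linear": [-135, 0, 0], "roll": 0},
    {"linear": [-148, 0, 0], "roll": 0},
    {"linear": [-155, 0, 0], "roll": 0}
  ]
}}

```text
time: 6.4
tcp_pos: [629.3, 152.7, 179.8]
ee_rot: [[0.005, -0.044, 0.999], [0.001, 0.999, 0.044], [-1.0, 0.0, 0.005]]
contact_force: [-0.7, -0.0, 0.8]
grip_width: 35.9
```

```bash
python3 - <<'E'
from h import *
a=capture("scene");b=capture("top");P=pts(b)
d=trace("scrap_box",b)[0];m=d["region"];q=P[m];
for lo,hi in((-5,70),(44,56)):
    k=(q[:,2]>lo)&(q[:,2]<hi);r=cv2.minAreaRect(q[k][:,:2].astype(np.float32));print(r,k.sum())
k=(q[:,2]<14)&(q[:,2]>0);print("floor",cv2.minAreaRect(q[k][:,:2].astype(np.float32)))
plan(370,-245,160,20)
cv2.imwrite("pics/v5.png",cv2.resize(a["pixels"][100:280,165:375],None,fx=3.5,fy=3.3,interpolation=2))
E
```

```text
((362.7062683105469, -251.61737060546875), (192.3342742919922, 139.9173126220703), 67.75497436523438) 4961
((364.8687438964844, -242.4888916015625), (170.35423278808594, 130.08555603027344), 68.13398742675781) 996
floor ((362.82281494140625, -251.4560546875), (191.816162109375, 139.46444702148438), 67.57373046875)
t 6.55 lin [  16.4 -385.9 -276. ] roll 72.51 cur [628.8 152.6 177. ] 92.51 j6 -1.56 F [ 0.5  0.6 -0.4] w 36.3
```

View pics/v5.png

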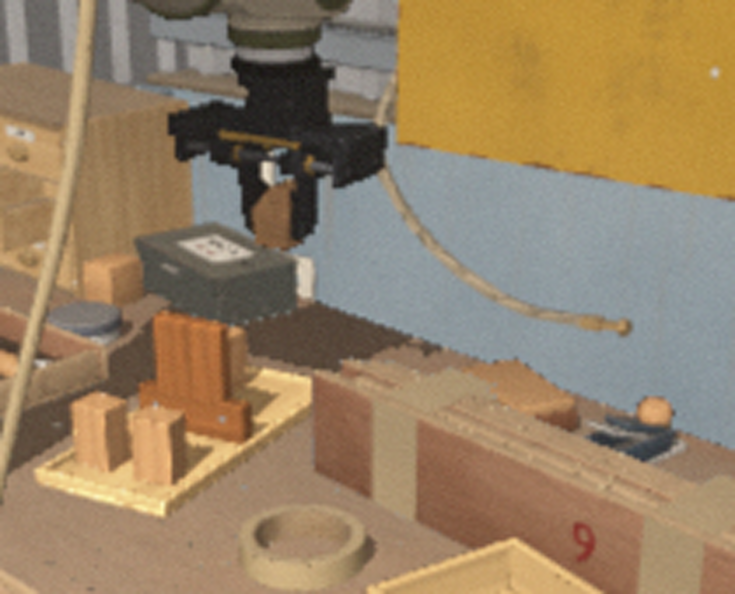

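Request:
{"api": "carry_out", "payload": {
  "steps": [
    {"linear": [0, -10, -7], "roll": 1},
    {"linear": [0, -30, -22], "roll": 2.5},
    {"linear": [0, -58, -42.5], "roll": 4.5},
    {"linear": [0, -87, -64], "roll": 6.5},
    {"linear": [0, -118, -86], "roll": 8.5},
    {"linear": [0, -149, -109], "roll": 10.5},
    {"linear": [0, -180, -132], "roll": 12.5},
    {"linear": [0, -211, -155], "roll": 14.5},
    {"linear": [0, -242, -177], "roll": 16.5},
    {"linear": [0, -273, -200], "roll": 18.5}
  ]
}}

```text
time: 7.38
tcp_pos: [439.3, -129.8, 175.8]
ee_rot: [[0.0, 0.277, 0.961], [0.001, 0.961, -0.277], [-1.0, 0.001, -0.0]]
contact_force: [0.6, -0.2, 0.2]
grip_width: 35.8
```

```bash
python3 - <<'E'
from h import *
plan(365,-242.5,90,68.1)
E
```

```text
t 7.38 lin [  85.6 -129.   -40.2] roll 5.83 cur [ 439.3 -129.8  175.8] 73.93 j6 -1.84 F [ 0.6 -0.2  0.2] w 35.8
```

Request:
{"api": "carry_out", "payload": {
  "steps": [
    {"linear": [0, -28, -9], "roll": 1.5},
    {"linear": [0, -55, -17], "roll": 3},
    {"linear": [0, -80, -25], "roll": 4.5},
    {"linear": [0, -105, -33], "roll": 5.8},
    {"linear": [10, -122, -38], "roll": 5.8},
    {"linear": [25, -129, -40], "roll": 5.8},
    {"linear": [45, -129, -40], "roll": 5.8},
    {"linear": [65, -129, -40], "roll": 5.8},
    {"linear": [80, -129, -40], "roll": 5.8},
    {"linear": [86, -129, -40], "roll": 5.8}
  ]
}}

```text
time: 8.22
tcp_pos: [364.1, -241.5, 87.3]
ee_rot: [[-0.003, 0.373, 0.928], [0.005, 0.928, -0.373], [-1.0, 0.003, -0.005]]
contact_force: [0.6, 0.7, -0.7]
grip_width: 36.0
```

```bash
python3 - <<'E'
from h import *
plan(365,-242.5,22,68.1)
E
```

```text
t 8.22 lin [65.3 -0.8  1.5] roll 0.01 cur [ 364.1 -241.5   87.3] 68.11 j6 -2.05 F [ 0.6  0.7 -0.7] w 36.0
```

Request:
{"api": "carry_out", "payload": {
  "steps": [
    {"linear": [10, -0.5, 1], "roll": 0},
    {"linear": [20, -0.5, 1], "roll": 0},
    {"linear": [30, -0.5, 1], "roll": 0},
    {"linear": [40, -0.5, 1], "roll": 0},
    {"linear": [48, -0.5, 1], "roll": 0},
    {"linear": [55, -0.5, 1], "roll": 0},
    {"linear": [60, -0.5, 1], "roll": 0},
    {"linear": [63, -0.5, 1], "roll": 0},
    {"linear": [65, -0.5, 1], "roll": 0},
    {"linear": [66, -0.5, 1], "roll": 0}
  ]
}}

```text
time: 9.05
tcp_pos: [364.7, -242.1, 21.2]
ee_rot: [[-0.003, 0.373, 0.928], [0.005, 0.928, -0.373], [-1.0, 0.003, -0.005]]
contact_force: [-0.3, 0.2, -0.3]
grip_width: 35.6
```

Request:
{"api": "carry_out", "payload": {
  "jaw": 56,
  "steps": [
    {"linear": [0, 0, 0], "roll": 0},
    {"linear": [0, 0, 0], "roll": 0},
    {"linear": [0, 0, 0], "roll": 0},
    {"linear": [0, 0, 0], "roll": 0},
    {"linear": [0, 0, 0], "roll": 0},
    {"linear": [-4, 0, 0], "roll": 0},
    {"linear": [-12, 0, 0], "roll": 0},
    {"linear": [-25, 0, 0], "roll": 0},
    {"linear": [-45, 0, 0], "roll": 0},
    {"linear": [-70, 0, 0], "roll": 0}
  ]
}}

```text
time: 9.88
tcp_pos: [364.5, -242.0, 92.0]
ee_rot: [[-0.004, 0.373, 0.928], [0.006, 0.928, -0.373], [-1.0, 0.004, -0.006]]
contact_force: [-0.2, -1.3, 0.9]
grip_width: 56.0
```

```bash
python3 - <<'E'
from h import *
plan(533.3,176,190,5.8)
plan(533.3,176,190,-174.2)
print(np.round(observe()["joints"],2))
E
```

```text
t 9.88 lin [-9.610e+01  4.512e+02  2.000e-01] roll 62.31 cur [ 364.5 -242.    92. ] 68.11 j6 -2.05 F [-0.2 -1.3  0.9] w 56.0
t 9.88 lin [-9.610e+01  4.512e+02  2.000e-01] roll 62.31 cur [ 364.5 -242.    92. ] 68.11 j6 -2.05 F [-0.2 -1.3  0.9] w 56.0
[-0.86  0.38  1.81  0.    0.96 -2.05]
```

Request:
{"api": "carry_out", "payload": {
  "steps": [
    {"linear": [-30, 0, 0], "roll": 0},
    {"linear": [-60, 8, 0], "roll": 6},
    {"linear": [-85, 30, 0], "roll": 12},
    {"linear": [-100, 60, 0], "roll": 18},
    {"linear": [-100, 95, 0], "roll": 24},
    {"linear": [-100, 130, 0], "roll": 30},
    {"linear": [-100, 165, 0], "roll": 36},
    {"linear": [-100, 200, 0], "roll": 42},
    {"linear": [-100, 235, 0], "roll": 48},
    {"linear": [-100, 270, 0], "roll": 54}
  ]
}}

```text
time: 10.72
tcp_pos: [464.8, 7.0, 194.1]
ee_rot: [[-0.004, 0.969, 0.247], [0.006, 0.247, -0.969], [-1.0, -0.002, -0.007]]
contact_force: [0.5, -1.3, 0.2]
grip_width: 56.0
```

```bash
python3 - <<'E'
from h import *
plan(533.3,176,190,5.8)
b=capture("top");P=pts(b);Z=P[...,2];s=capture("scene")
near=(P[...,0]>360)&(P[...,0]<700)&(P[...,1]>90)&(P[...,1]<270)
for lo,hi in((112,128),(11,18)):
    m=near&(Z>lo)&(Z<hi)
    if m.sum()>3: print(cv2.minAreaRect(P[m][:,:2].astype(np.float32)),m.sum())
for d in trace("chipped_block",b)[:1]: print(d["score"],d["box"],np.nanmedian(P[d["region"]],0))
cv2.imwrite("pics/v6.png",np.hstack([cv2.resize(b["pixels"][140:360,150:440],(400,304)),cv2.resize(s["pixels"][160:380,160:400],(400,304))]))
E
```

```text
t 10.72 lin [   4.8  108.1 -146.8] roll 8.49 cur [464.8   7.  194.1] 14.29 j6 -0.49 F [ 0.5 -1.3  0.2] w 56.0
((533.2890625, 175.23672485351562), (18.419822692871094, 68.87008666992188), 5.97314977645874) 311
((533.454833984375, 176.2099151611328), (280.0893249511719, 130.58786010742188), 6.006659030914307) 838
0.55 [379.4, 296.1, 29.5, 23.8] [ 366.47347906 -237.56563121   59.49126023]
```

View pics/v6.png

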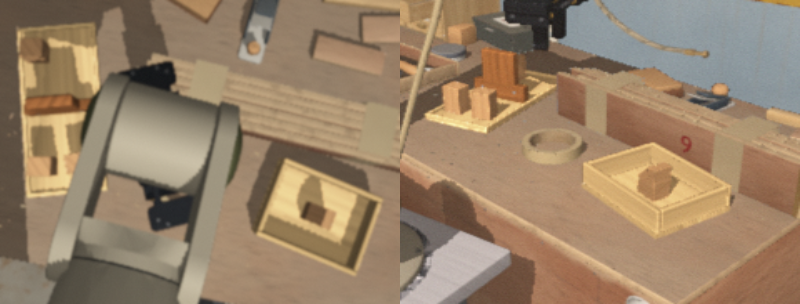

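Request:
{"api": "carry_out", "payload": {
  "steps": [
    {"linear": [0, 8, -11], "roll": 1},
    {"linear": [0, 24, -33], "roll": 3},
    {"linear": [0, 45, -61], "roll": 5},
    {"linear": [0, 66, -90], "roll": 7},
    {"linear": [0, 85, -115], "roll": 8.3},
    {"linear": [0, 100, -135], "roll": 8.3},
    {"linear": [2, 108, -147], "roll": 8.3},
    {"linear": [4, 108, -147], "roll": 8.3},
    {"linear": [4, 108, -147], "roll": 8.3},
    {"linear": [4, 108, -147], "roll": 8.3}
  ]
}}

```text
time: 11.7
tcp_pos: [531.2, 175.3, 190.5]
ee_rot: [[-0.005, 0.994, 0.113], [0.006, 0.113, -0.994], [-1.0, -0.004, -0.006]]
contact_force: [-0.5, -1.2, -0.2]
grip_width: 56.2
```

```bash
python3 - <<'E'
from h import *
plan(533.3,175.8,81,6.0)
E
```

```text
t 11.7 lin [109.5   2.6   0.4] roll 0.47 cur [531.2 175.3 190.5] 6.47 j6 -0.01 F [-0.5 -1.2 -0.2] w 56.2
```

Request:
{"api": "carry_out", "payload": {
  "steps": [
    {"linear": [12, 2.5, 0.5], "roll": 0.5},
    {"linear": [28, 2.5, 0.5], "roll": 0.5},
    {"linear": [45, 2.5, 0.5], "roll": 0.5},
    {"linear": [60, 2.5, 0.5], "roll": 0.5},
    {"linear": [75, 2.5, 0.5], "roll": 0.5},
    {"linear": [88, 2.5, 0.5], "roll": 0.5},
    {"linear": [98, 2.5, 0.5], "roll": 0.5},
    {"linear": [105, 2.5, 0.5], "roll": 0.5},
    {"linear": [109, 2.5, 0.5], "roll": 0.5},
    {"linear": [109.5, 2.5, 0.5], "roll": 0.5}
  ]
}}

```text
time: 12.53
tcp_pos: [533.1, 175.3, 80.7]
ee_rot: [[-0.005, 0.995, 0.104], [0.006, 0.104, -0.995], [-1.0, -0.005, -0.006]]
contact_force: [0.6, 0.3, 0.8]
grip_width: 55.8
```

```bash
python3 - <<'E'
from h import *
plan(533.3,175.8,81,6.0)
a=capture("scene")
cv2.imwrite("pics/v7.png",cv2.resize(a["pixels"][150:270,165:305],None,fx=5,fy=5,interpolation=2))
E
```

```text
t 12.53 lin [-0.3  0.2 -0.5] roll -0.05 cur [533.1 175.3  80.7] 5.95 j6 -0.0 F [0.6 0.3 0.8] w 55.8
```

View pics/v7.png

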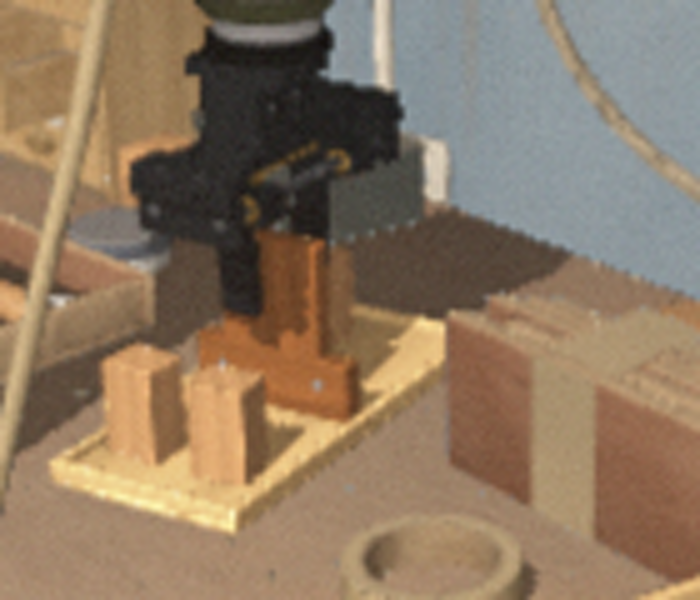

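The fingers straddle the handle board (crop 285,290), and three sound blocks are standing. I'm closing the jaws.

Request:
{"api": "carry_out", "payload": {
  "jaw": 10,
  "newtons": 38,
  "steps": [
    {"linear": [0, 0, 0], "roll": 0},
    {"linear": [0, 0, 0], "roll": 0},
    {"linear": [0, 0, 0], "roll": 0},
    {"linear": [0, 0, 0], "roll": 0},
    {"linear": [0, 0, 0], "roll": 0},
    {"linear": [0, 0, 0], "roll": 0},
    {"linear": [0, 0, 0], "roll": 0},
    {"linear": [0, 0, 0], "roll": 0},
    {"linear": [0, 0, 0], "roll": 0},
    {"linear": [0, 0, 0], "roll": 0}
  ]
}}

```text
time: 13.42
tcp_pos: [533.1, 175.5, 81.2]
ee_rot: [[-0.005, 0.995, 0.104], [0.006, 0.104, -0.995], [-1.0, -0.004, -0.006]]
contact_force: [-2.3, -0.8, 2.7]
grip_width: 17.5
```

Request:
{"api": "carry_out", "payload": {
  "steps": [
    {"linear": [-0.5, 0, 0], "roll": 0},
    {"linear": [-1, 0, 0], "roll": 0},
    {"linear": [-2, 0, 0], "roll": 0},
    {"linear": [-3, 0, 0], "roll": 0},
    {"linear": [-4.5, 0, 0], "roll": 0},
    {"linear": [-6, 0, 0], "roll": 0},
    {"linear": [-8, 0, 0], "roll": 0},
    {"linear": [-10, 0, 0], "roll": 0},
    {"linear": [-12, 0, 0], "roll": 0},
    {"linear": [-14, 0, 0], "roll": 0}
  ]
}}

```text
time: 14.25
tcp_pos: [533.2, 175.4, 95.4]
ee_rot: [[-0.005, 0.995, 0.104], [0.006, 0.104, -0.995], [-1.0, -0.004, -0.006]]
contact_force: [-0.2, 0.3, -4.0]
grip_width: 18.0
```

```bash
python3 - <<'E'
from h import *
plan(533.3,175.8,231,6.0)
s=observe();print(np.round(s["moment"],2),np.round(s["ee_rot"],4))
E
```

```text
t 14.25 lin [-135.5   -0.4   -1.2] roll -0.04 cur [533.2 175.4  95.4] 5.96 j6 -0.0 F [-0.2  0.3 -4. ] w 18.0
[-0.08  0.    0.05] [[-0.0047  0.9946  0.1038]
 [ 0.0057  0.1038 -0.9946]
 [-1.     -0.0041 -0.0061]]
```

Request:
{"api": "carry_out", "payload": {
  "steps": [
    {"linear": [-2, 0, 0], "roll": 0},
    {"linear": [-6, 0, 0], "roll": 0},
    {"linear": [-11, 0, 0], "roll": 0},
    {"linear": [-17, 0, 0], "roll": 0},
    {"linear": [-24, 0, 0], "roll": 0},
    {"linear": [-32, 0, 0], "roll": 0},
    {"linear": [-40, 0, 0], "roll": 0},
    {"linear": [-48, 0, 0], "roll": 0},
    {"linear": [-56, 0, 0], "roll": 0},
    {"linear": [-64, 0, 0], "roll": 0}
  ]
}}

```text
time: 15.08
tcp_pos: [533.5, 175.0, 160.4]
ee_rot: [[-0.004, 0.995, 0.104], [0.006, 0.104, -0.995], [-1.0, -0.004, -0.006]]
contact_force: [0.4, -0.2, -4.6]
grip_width: 17.4
```

Request:
{"api": "carry_out", "payload": {
  "steps": [
    {"linear": [-8, 0, 0], "roll": 0},
    {"linear": [-16, 0, 0], "roll": 0},
    {"linear": [-24, 0, 0], "roll": 0},
    {"linear": [-32, 0, 0], "roll": 0},
    {"linear": [-40, 0, 0], "roll": 0},
    {"linear": [-48, 0, 0], "roll": 0},
    {"linear": [-56, 0, 0], "roll": 0},
    {"linear": [-62, 0, 0], "roll": 0},
    {"linear": [-67, 0, 0], "roll": 0},
    {"linear": [-70, 0, 0], "roll": 0}
  ]
}}

```text
time: 15.92
tcp_pos: [533.9, 174.6, 231.0]
ee_rot: [[-0.004, 0.995, 0.104], [0.006, 0.104, -0.995], [-1.0, -0.003, -0.006]]
contact_force: [-0.3, -0.2, -4.9]
grip_width: 17.7
```

Request:
{"api": "carry_out", "payload": {
  "steps": [
    {"linear": [-1, 0, 0], "roll": 0},
    {"linear": [-1, 0, 0], "roll": 0},
    {"linear": [-1, 0, 0], "roll": 0},
    {"linear": [-1, 0, 0], "roll": 0},
    {"linear": [-1, 0, 0], "roll": 0},
    {"linear": [-1, 0, 0], "roll": 0},
    {"linear": [-1, 0, 0], "roll": 0},
    {"linear": [-1, 0, 0], "roll": 0},
    {"linear": [-1, 0, 0], "roll": 0},
    {"linear": [-1, 0, 0], "roll": 0}
  ]
}}

```text
time: 16.75
tcp_pos: [533.9, 174.6, 232.0]
ee_rot: [[-0.004, 0.995, 0.104], [0.006, 0.104, -0.995], [-1.0, -0.003, -0.006]]
contact_force: [0.2, 0.1, -4.5]
grip_width: 17.7
```

```bash
python3 - <<'E'
from h import *
plan(533.3,175.8,231,6.0)
a=capture("scene");b=capture("top")
for n,c in(("top",b),("scene",a)):
    P=pts(c)
    for t in("block_a","chipped_block"):
        for d in trace(t,c)[:3]: print(n,t,round(d["score"],2),np.round(np.nanmedian(P[d["region"]],0)),np.round(np.nanpercentile(P[d["region"]],97,axis=0)))
    d=trace("carrier",c)[0];q=P[d["region"]];z=np.nanmedian(q[:,2]);print("carrier z",z)
    k=abs(q[:,2]-161)<9;A=np.c_[q[k][:,:2]-[533,176],np.ones(k.sum())]
    f=np.linalg.lstsq(A,q[k][:,2],rcond=None)[0];print("tilt deg",np.degrees(f[:2]),f[2],k.sum())
    for nm in("masking_roll","sanding_block","block_plane"):
        for d in trace(nm,c)[:1]: print(n,nm,np.round(np.nanmedian(P[d["region"]],0)))
s=observe();print(np.round(s["joint_velocities"],3),np.round(s["contact_force"],1),s["grip_width"])
cv2.imwrite("pics/v8.png",np.hstack([cv2.resize(a["pixels"][80:380,130:400],(450,500)),cv2.resize(b["pixels"][100:350,130:305],(350,500))]))
E
```

```text
t 16.75 lin [ 1.1 -0.5 -1.2] roll -0.04 cur [533.9 174.6 232. ] 5.96 j6 -0.0 F [ 0.2  0.1 -4.5] w 17.7
top block_a 0.62 [446. 132. 219.] [460. 149. 221.]
top chipped_block 0.63 [ 367. -237.   59.] [ 382. -223.   70.]
carrier z 159.7577513680513
tilt deg [ 0.26396184 -2.81658722] 158.31099206007374 3629
top sanding_block [734. -33.  34.]
top block_plane [ 683. -155.   29.]
scene block_a 0.91 [426. 187. 189.] [452. 220. 219.]
scene block_a 0.64 [432. 131. 192.] [459. 153. 219.]
scene block_a 0.61 [627. 201. 196.] [637. 205. 218.]
scene chipped_block 0.58 [ 352. -251.   40.] [ 369. -222.   68.]
carrier z 163.3539526484333
tilt deg [0.21126159 0.02802235] 159.83112890351245 952
scene masking_roll [399. -35.  17.]
scene sanding_block [726. -51.  33.]
scene block_plane [ 716. -172.   28.]
[ 0.     0.     0.    -0.001 -0.001  0.001] [ 0.1  0.1 -4. ] 17.660519791315057
```

View pics/v8.png

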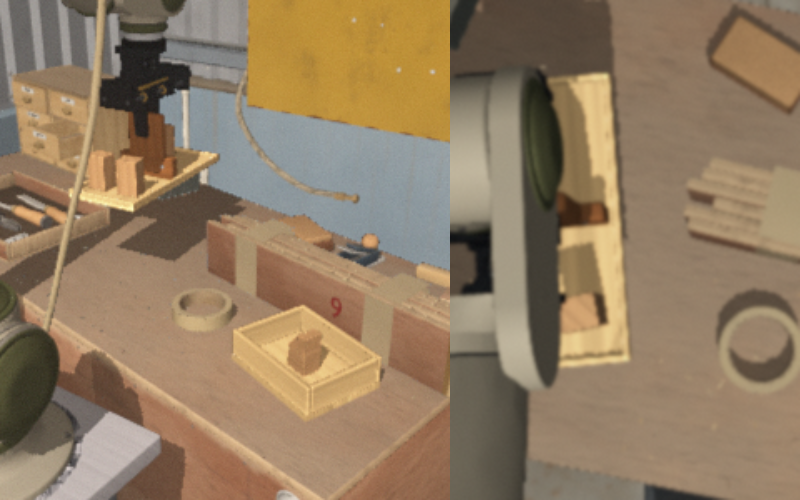

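```bash
python3 -c "
from station import *
print(job_done())"
```

```text
the job is handed in; nothing more can be done
None
```

I put the chipped block in the scrap box, then lifted the carrier by its handle board and handed the job in while holding it there, at about 17 s of the 58 s allowed.

**Departure from the hint:** I gripped the chipped block across its 36 mm sides (its y), not across x as suggested. Gripping across x, the 187 mm gripper body would have struck the handle board.

**Last checks:**
- **Chipped block:** it is standing in the scrap box in both cameras.
- **Carrier height and grip:** the underside is about 151 mm above the bench. The grip is closed at 17.7 mm on the 18 mm board, the lifted load reads about 4 to 4.5 N, and the joints are still.
- **Sound blocks:** all three show standing in the carrier in the scene camera, with their tops at about 219 mm as expected.
- **Other things on the bench:** the sanding block and block plane are within about 2 mm of where they started. The masking roll is too, though in this last check only the scene camera found it.

**One disagreement:** a rough tilt fit from the top camera gave −2.8° across the carrier's width. In that view the arm hid most of the tray, and the fit mixed rim and floor points. The scene camera gave about 0.2° or less in both directions and the tool itself is within about 0.4° of vertical, so I took the carrier as level.

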